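# Vent the bench air manifold and set its needle valve two turns open

## Task

Set the air for spraying fly heads: first vent the small air manifold by pressing its blue bleed plunger fully down to its stop and letting it spring back up. Then take the black crank knob of the red handwheel, close the valve clockwise to its stop, back it off exactly two full turns, and finish while still gripping the crank knob so that the setting cannot creep (do not let go). Leave the things lying around undisturbed.

Things in the scene. Friction and masses are not known exactly. Their poses are not given: they have to be found in the camera images.
- manifold: air manifold screwed down to the desk: aluminium bar on a dark base plate 90 x 260 x 8 mm, highest fixed part (valve stem) 80 mm high. Origin: centre of the base plate's underside; z up; its y axis runs along the bar. The handwheel is at y = +75 mm, the bleed plunger at y = -85 mm, a small round gauge on the -x face
- plunger_top (a point): centre of the flat top of the blue bleed plunger's head (26 mm in diameter, flat part 20 mm), 79 mm above the desk when up; moves down with it
- bleed_plunger (a joint): bleed plunger, m: 0 = up, 0.010 = fully down at its stop; spring, about 2 N to start and 6 N at the stop; springs back up when released
- wheel_centre (a point): centre of the red handwheel, on its vertical axis, at mid-height of the rim (84 mm above the desk); fixed. The rim is a ring of 45 mm mean radius, 12 mm thick (its top 90 mm above the desk)
- valve_wheel (a joint): handwheel angle, rad, counted over several turns: 0 = closed stop, grows as it opens (anticlockwise seen from above); 2 pi a turn, opens as far as 25.2. It stays where it is left (friction about 0.06 N m) and does not rise or sink. At 0 the crank knob lies on the manifold's -x side of the axis
- crank_knob: black upright round crank knob on the handwheel's rim, 22 mm in diameter and 44 mm tall, spinning freely on its own vertical pin. Origin: its centre, 118 mm above the desk and 45 mm from the wheel's axis; its foot is 6 mm above the rim, so fingertips stay clear of the rim if they reach no lower than 92 mm above the desk. Its own yaw means nothing; gripped from above it can be led round the circle without turning the gripper
- wax_tin: bystander right of the manifold, to be left alone: round grey tin 46 mm across, 17 mm high; loose; origin at the centre of its underside
- marker: bystander behind the manifold, to be left alone: marker pen 132 mm long, 15 mm thick, lying down; loose; origin at the centre of its underside
- thread_spool: bystander left of the manifold, to be left alone: red thread spool 25 mm across, 34 mm high, standing; loose; origin at the centre of its underside
- pliers: bystander left of the manifold, to be left alone: small red-handled pliers 114 x 35 x 10 mm, lying down; loose; origin at the centre of its underside

How it is judged:
On the way, in this order (a step that is already met when the one before it is completed fails the run):
1. the bleed plunger is pressed down to its stop (within 1.5 mm) (value of joint bleed_plunger above 0.0085 m), for 0.1 s.
2. the bleed plunger is let up again (within 2 mm) (value of joint bleed_plunger below 0.002 m), for 0.1 s.
3. the valve is closed to its stop (within 0.06 rad) (value of joint valve_wheel below 0.06 rad), for 0.1 s.
4. the valve is backed off two turns with the crank knob held (value of joint valve_wheel between 12.356 and 12.776 rad and contact force between the fingers and crank_knob above 2 N and distance between the grasp point and crank_knob below 0.04 m), for 0.1 s.
At the end, for the whole second after the job is handed in: The valve stands two turns (12.57 rad, within 0.21 rad or 12 degrees) open from its closed stop and is still (under 0.1 rad/s), the fingers grip the crank knob (over 2 N, grasp point within 40 mm of its centre), and the bleed plunger is up (within 2 mm) (all of step 4 and velocity of joint valve_wheel between -0.1 and 0.1 rad/s and value of joint bleed_plunger below 0.002 m); the arm keeps its last pose, push and grip.
It fails at once if the wax tin moves from its place by over 15 mm (distance of wax_tin from where it was at the start of the episode above 0.015 m).
It fails at once if the marker moves from its place by over 15 mm (distance of marker from where it was at the start of the episode above 0.015 m).
It fails at once if the thread spool moves from its place by over 15 mm (distance of thread_spool from where it was at the start of the episode above 0.015 m).
It fails at once if the pliers moves from its place by over 15 mm (distance of pliers from where it was at the start of the episode above 0.015 m).
It also fails if it takes over 72 s, if anything falls off the work surface, if the arm or the gripper's body presses on something with over 40 N, if the wrist force passes 120 N, or if a joint passes its speed limit or range.

## Robot

A 6-joint arm with a two-finger parallel gripper is mounted at the origin on a cart in front of the work surface, level with it; the furniture and walls round the work are solid. World frame = base frame: x ahead of the robot, y to its left, z up, the work surface at z = 0. Lengths are in m, angles in rad, forces in N, time in s.
With the tool pointing down it reaches from about 0.15 to 0.775 m from the base axis. Payload 6.1 kg.
Tool frame: the origin (TCP) lies at the very end of the fingers, on their centre line; the grasp point (between the pads) lies 19 mm behind it (arm.grip_depth is the distance from the TCP to the grasp point, in m); x points along the fingers, y is the direction in which the jaws open and shut, and the axes are right-handed (so a half turn about x gives the same grasp; the last joint's range is limited). The gripper opens to 85 mm and grips with 20 to 120 N. Pads are 22 mm wide; open, the fingers measure 114 mm over their backs; the gripper's body (76 mm by 85 mm) begins 54 mm behind the grasp point. The pads swing forward as they close: fully open they stand 13 mm farther back than shut.
Start: joints at [-1.2, 0.126, -0.04, 1.405, 0, 1.571], TCP at [0.19, -0.489, 0.231] pointing down, gripper open.
Joint ranges: [-2.72, 2.72], [-0.95, 1.95], [-1.27, 1.35], [-1.78, 2.02], [-1.46, 1.47], [-3.14, 3.14]. Speed limits (rad/s): [2.39, 2.39, 3.01, 3.14, 3.14, 3.14].

## Interface

Orientations are given as a unit quaternion [w, x, y, z].
In Python, from plant import arm gives the robot as it stands. The module is installed in compiled form; this text tells all that it offers.
- The arm moves only by the tool servo_tool, never from a script. Its argument "series" is one flat list of numbers, 7 for each row, row after row: the shift along the tool's x, y, z in mm, then the turn, a rotation vector about the tool's x, y, z in degrees, then the closure, from 0 (fully open) to 1 (shut). In form: [tx, ty, tz, wx, wy, wz, fingers, tx, ty, tz, wx, wy, wz, fingers, ...]. A call has 1 to 8 rows; each row shifts and turns the commanded pose from where the row before left it, along the tool's axes as they then stand; what a row does not reach is not made up. A row lasts 1/10 s, in which the tool goes at most 50 mm and 8.59 degrees, less where a joint would pass 70% of its speed; a pose out of reach is approached as far as the arm can. A call with a gripper value outside its range is refused whole. The fingers move at their own pace and stop on an object; "force" is the grip in N (left out, the last holds). Time passes only in rows, so rows that do not move let the fingers close. It gives the time, the measured TCP pose, the force and the opening at its end, in the units of the state.
- arm.sense(): the state, without advancing time (a new reading comes with each control period).
- arm.read_camera(name): name is "scene" or "top" or "wrist"; returns a dict with "pixels" (400x640x3 uint8, red, green, blue), "fx", "fy", "cx", "cy" (pixels), "rvec" (rotation vector, rad) and "tvec" (3), from world to camera coordinates, as OpenCV has them; the wrist camera has in their place "mount" (4x4, takes a point from camera to tool coordinates, whose origin is the TCP and whose axes are the tool frame's). Camera axes: x right, y down, z forward; pixel columns grow to the right and rows downward; lengths in m; the calibration is good to about 2 mm. The wrist camera is an equidistant fisheye: a pixel r from the principal point sees the ray r / f radians off the axis. A picture is of the moment at which its call begins: read the wrist's pose just before it. There is no depth.
- arm.hand_in(): hands the job in, once; it reports no verdict.
Trained networks look in a picture, given as the dict that the camera call returned (one of the last four; its "shot" number tells which), for a name from the list of things; names that differ only in an ending like _2 or _b are one class to them, and where a whole thing is asked for, a point or a joint stands for the part that bears it (a point fixed in the world has none). Each returns a list of dicts, best first, with "p" (0 to 1); they miss things now and then, are a little off and sometimes report something else, mostly with a low value. They report only what shows in the picture. A call takes as long as a camera call.
- arm.boxes_of(picture, name): "extent" ([left, top, right, bottom] in pixels, round what is visible of it).
- arm.silhouettes(picture, name): "mask" (400x640 bool, what is visible of it) and "extent" ([left, top, right, bottom] in pixels, round what is visible of it).
- arm.place_of(picture, name): "location" ([column, row] in pixels: a listed point, or the origin of a listed thing).
The state is a dict: "time_s": time; "q": joint angles; "joint_vel": joint speeds; "tau": joint torques, N m; "ee_pos": TCP position; "orientation": TCP orientation; "wrist_force": force on the tool from outside, world axes, zero at the start; "ft_torque": the same for the moment, N m; "grip_width": finger opening in m.
Only numpy, scipy, OpenCV 4.12 (cv2) and the standard library are available. Lean on these libraries where they do the work, as an engineer would, in place of code of your own. Each camera call takes 0.05 s, during which the arm holds its last target. There are 200 camera calls.

## Working session

There is one attempt and no reset: what is moved stays moved. The work goes in short steps, Python scripts to look and compute and a tool call to move; the robot and the scene stay as the last step left them, time stands still between calls to the robot, and variables do not carry over. Pictures are saved under pics/ and viewed, about 8 in all and at most 12, crops included, and the job is handed in when it is done.

Besides the shell and the picture viewer there is one more tool, called after "Request:" by a JSON object that holds its "name" and its "arguments". servo_tool: Moves the arm, as the interface text tells. Its arguments: {"type":"object","properties":{"series":{"type":"array"},"force":{"type":"number"}},"required":["series"]}

```bash
mkdir -p pics
cat > h.py <<'E'
import numpy as np, cv2
from plant import arm
from scipy.spatial.transform import Rotation as R
def ray(p,uv,s=None):
    """world origin, direction"""
    u,v=uv
    if 'mount' in p:
        x=np.array([(u-p['cx'])/p['fx'],(v-p['cy'])/p['fy']]);t=np.linalg.norm(x)
        d=np.r_[x/t*np.sin(t),np.cos(t)]
        M=np.array(p['mount']);q=s['orientation'];Rt=R.from_quat([q[1],q[2],q[3],q[0]]).as_matrix()
        return Rt@M[:3,3]+np.array(s['ee_pos']),Rt@M[:3,:3]@d
    Rm=cv2.Rodrigues(np.array(p['rvec'],float))[0]
    d=np.array([(u-p['cx'])/p['fx'],(v-p['cy'])/p['fy'],1.])
    return -Rm.T@np.array(p['tvec'],float).ravel(),Rm.T@d
def at(p,uv,z,s=None):
    o,d=ray(p,uv,s);return o+d*(z-o[2])/d[2]
Z=dict(manifold=0,plunger_top=.079,wheel_centre=.084,crank_knob=.118,wax_tin=0,marker=0,thread_spool=0,pliers=0)
def save(p,n): cv2.imwrite('pics/'+n,p['pixels'][:,:,::-1])
E
python3 - <<'E'
from h import *
s=arm.sense();print(s)
for c in('scene','top'):
    p=arm.read_camera(c);save(p,c+'.png')
    for n in Z:
        r=arm.place_of(p,n)
        for k in r[:2]: print(c,n,np.round(k['location'],1),round(k['p'],2),at(p,k['location'],Z[n]).round(4))
E
```

```text
{'time_s': 0.0, 'q': array([-1.19999583e+00,  1.26339080e-01, -4.06184789e-02,  1.40542207e+00,
       -2.14437710e-06,  1.57077758e+00]), 'joint_vel': array([-0.00060805,  0.00068624,  0.00131819,  0.00131116, -0.00047437,
       -0.00079715]), 'tau': array([ 2.86405681e-03, -4.35917902e+01,  3.52922094e+01,  1.73208432e-02,
        1.98307534e-04, -4.57626044e-06]), 'ee_pos': array([ 0.19008487, -0.4889228 ,  0.23054516]), 'orientation': array([-0.12980444, -0.6948834 , -0.13090454,  0.69509126]), 'wrist_force': array([-0.32691564, -0.5664874 , -1.08443212]), 'ft_torque': array([-0.02427566, -0.07599142,  0.05096215]), 'grip_width': 0.08513575722029645}
scene manifold [304.4 224.6] 0.75 [0.5258 0.0717 0.    ]
scene manifold [368.5 223.7] 0.44 [ 0.6696 -0.0693  0.    ]
scene wheel_centre [285.  198.6] 0.78 [0.4936 0.1217 0.084 ]
scene crank_knob [274.2 182. ] 0.57 [0.506  0.1866 0.118 ]
scene wax_tin [410.3 297.5] 0.78 [ 0.4462 -0.3685  0.    ]
scene marker [368.7 222.1] 0.43 [ 0.6788 -0.0629  0.    ]
scene marker [256.9 191.7] 0.2 [0.5858 0.3991 0.    ]
scene thread_spool [221.  202.7] 0.48 [0.4364 0.4083 0.    ]
scene pliers [256.7 190.3] 0.48 [0.5937 0.411  0.    ]
top manifold [302.6 210.1] 0.8 [0.5239 0.0687 0.    ]
top plunger_top [338.6 159.9] 0.62 [ 0.6712 -0.0425  0.079 ]
top plunger_top [331.3 205.8] 0.57 [ 0.5327 -0.0207  0.079 ]
top wheel_centre [279.5 220.1] 0.96 [0.4896 0.1325 0.084 ]
top crank_knob [260.6 214.8] 0.47 [0.5037 0.1833 0.118 ]
top wax_tin [444.2 232.3] 0.54 [ 0.4546 -0.3805  0.    ]
top marker [337.8 160.1] 0.64 [ 0.6846 -0.0429  0.    ]
top thread_spool [201.7 237.7] 0.42 [0.4363 0.3849 0.    ]
top pliers [199.2 193.6] 0.58 [0.5754 0.3965 0.    ]
```

```bash
python3 -c "
import cv2
a=cv2.imread('pics/top.png')[120:280,180:480];cv2.imwrite('pics/tc.png',cv2.resize(a,None,fx=2.6,fy=2.6,interpolation=2))
a=cv2.imread('pics/scene.png');cv2.imwrite('pics/sc.png',a)"
```

```text
(no output)
```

View pics/tc.png

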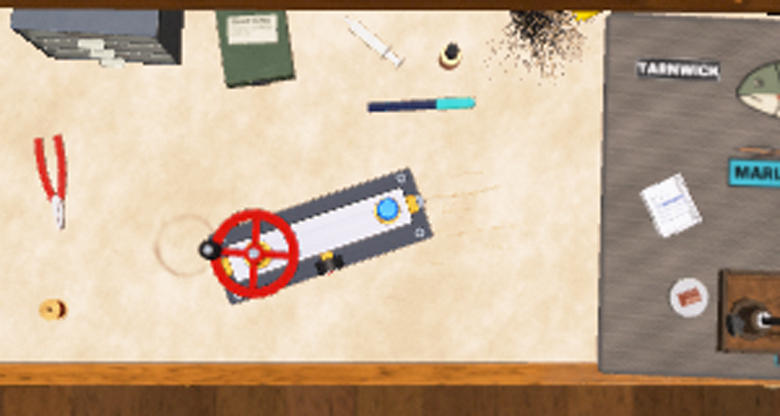

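View pics/sc.png

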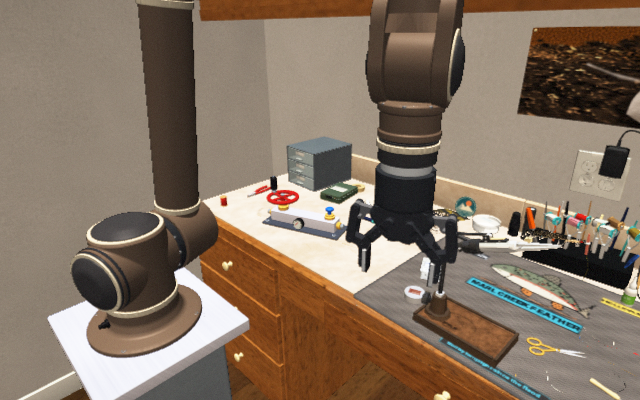

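The top view shows the manifold with its wheel at crop pixel (253,253) and the blue plunger at (387,209). The knob is at the wheel's left edge (210,250), and the path from the right is free. The wheel-to-plunger distance is 159 mm (160 expected), so the measurement holds. Next I work out the approach in tool axes.

```bash
cat >> h.py <<'E'
def Rt(s): q=s['orientation'];return R.from_quat([q[1],q[2],q[3],q[0]]).as_matrix()
def rel(xyz,s=None):
    s=s or arm.sense();return (Rt(s).T@(np.array(xyz)-s['ee_pos'])*1000).round(1)
E
python3 - <<'E'
from h import *
s=arm.sense();print(Rt(s).round(3));print(rel([.5327,-.0207,.23]))
# target orientation: x down, y = world +y or -y
for y in ([0,1,0],[0,-1,0],[1,0,0],[-1,0,0]):
    T=np.c_[[0,0,-1],y,np.cross([0,0,-1],y)];print(y,np.degrees(R.from_matrix(Rt(s).T@T).as_rotvec()).round(1))
E
```

```text
[[ 0.     0.362 -0.932]
 [-0.    -0.932 -0.362]
 [-1.     0.     0.   ]]
[   1.3 -312.7 -489. ]
[0, 1, 0] [-158.8    0.    -0. ]
[0, -1, 0] [21.2 -0.  -0. ]
[1, 0, 0] [-68.8   0.   -0. ]
[-1, 0, 0] [111.2  -0.   -0. ]
```

Request:
{"name": "servo_tool", "arguments": {"series": [-5, 0, 0, 7.07, 0, 0, 1, -5, 0, 0, 7.07, 0, 0, 1, 0, 0, 0, 7.07, 0, 0, 1, 0, -36, -26, 0, 0, 0, 1, 0, -36, -26, 0, 0, 0, 1, 0, -36, -26, 0, 0, 0, 1, 0, -36, -26, 0, 0, 0, 1, 0, -36, -26, 0, 0, 0, 1]}}

```text
time_s: 1.7
ee_pos: [0.3208, -0.3078, 0.2415]
orientation: [0.0, 0.707, -0.0, -0.707]
wrist_force: [0.2, -1.2, 0.5]
grip_width: 0.0003
```

Request:
{"name": "servo_tool", "arguments": {"series": [0, -36, -26, 0, 0, 0, 1, 0, -36, -26, 0, 0, 0, 1, 0, -36, -26, 0, 0, 0, 1, 10, -36, -26, 0, 0, 0, 1, 10, -36, -26, 0, 0, 0, 1, 10, -36, -26, 0, 0, 0, 1, 10, -36, -26, 0, 0, 0, 1, 0, 0, 0, 0, 0, 0, 1]}}

```text
time_s: 2.5
ee_pos: [0.5037, -0.0533, 0.1994]
orientation: [-0.002, -0.707, -0.003, 0.708]
wrist_force: [0.1, 0.2, 0.4]
grip_width: -0.0002
```

```bash
cat > look.py <<'E'
from h import *
import sys
s=arm.sense();p=arm.read_camera('wrist');save(p,sys.argv[1])
print(s['time_s'],s['ee_pos'].round(4),Rt(s).round(3).tolist(),s['grip_width'],s['wrist_force'].round(1),s['q'].round(2))
for n in('plunger_top','wheel_centre','crank_knob','manifold'):
    for k in arm.place_of(p,n)[:2]: print(n,np.round(k['location'],1),round(k['p'],2),at(p,k['location'],Z[n],s).round(4))
E
python3 look.py w1.png
```

```text
2.5 [ 0.5037 -0.0533  0.1994] [[-0.002, 0.006, -1.0], [0.001, -1.0, -0.006], [-1.0, -0.001, 0.002]] -0.000195225575002261 [0.1 0.2 0.4] [-0.11  0.09 -0.15  1.33  0.    3.03]
plunger_top [276. 134.] 0.65 [ 0.5512 -0.0165  0.079 ]
wheel_centre [128.4 195.4] 0.84 [0.4971 0.1363 0.084 ]
crank_knob [ 77.4 199.7] 0.57 [0.5023 0.1783 0.118 ]
manifold [214.2 153.9] 0.72 [0.5231 0.068  0.    ]
```

View pics/w1.png

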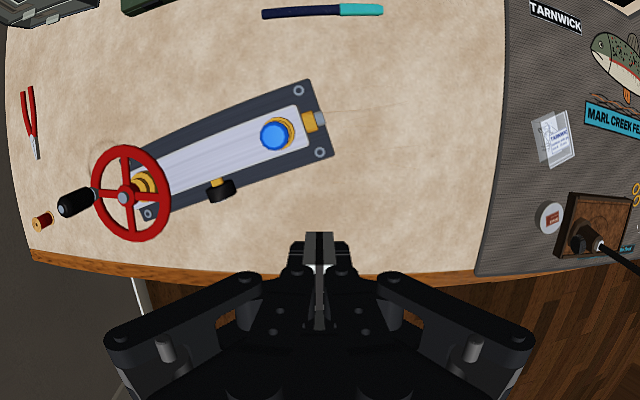

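The wrist view shows the plunger centred at (275,134), agreeing with the network. Re-reading the top picture there gives x≈0.549, so the first top detection was about 16 mm off in x. I'll use (0.550,-0.017). Joint 6 is near its limit, so I'll turn the tool back before going to the wheel.

Request:
{"name": "servo_tool", "arguments": {"series": [25, -18, -23, 0, 0, 0, 1, 25, -18, -23, 0, 0, 0, 1, 25, 0, 0, 0, 0, 0, 1, 15, 0, 0, 0, 0, 0, 1, 0, 0, 0, 0, 0, 0, 1, 0, 0, 0, 0, 0, 0, 1]}}

```text
time_s: 3.35
ee_pos: [0.5478, -0.0221, 0.1121]
orientation: [-0.0, 0.707, -0.0, -0.707]
wrist_force: [0.0, -0.4, 1.0]
grip_width: -0.0003
```

```bash
python3 look.py w2.png; python3 -c "
from h import *
print(rel([.550,-.017,.067]))"
```

```text
3.35 [ 0.5478 -0.0221  0.1121] [[0.001, -0.001, -1.0], [-0.0, -1.0, 0.001], [-1.0, 0.0, -0.001]] -0.0003296743586261478 [ 0.  -0.4  1. ] [-0.04  0.19 -0.22  1.16 -0.    3.1 ]
plunger_top [305.6 220.9] 0.67 [ 0.5508 -0.0142  0.079 ]
wheel_centre [114.8 276.8] 0.74 [0.5036 0.1333 0.084 ]
manifold [222.6 218.1] 0.64 [0.5226 0.0649 0.    ]
[45.6 -4.4 -1.4]
```

View pics/w2.png

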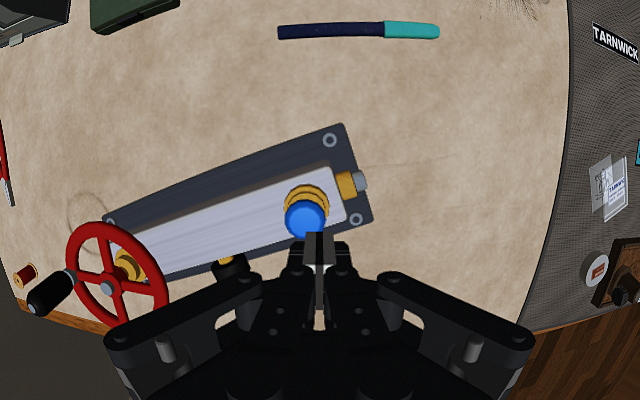

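The plunger head's centre is at (305,218), about 8 mm left of the fingertip axis. I'll correct for that and press.

Request:
{"name": "servo_tool", "arguments": {"series": [5, -7.8, -3, 0, 0, 0, 1, 20, 0, 0, 0, 0, 0, 1, 10, 0, 0, 0, 0, 0, 1, 6, 0, 0, 0, 0, 0, 1, 3, 0, 0, 0, 0, 0, 1, 0, 0, 0, 0, 0, 0, 1, 0, 0, 0, 0, 0, 0, 1]}}

```text
time_s: 4.3
ee_pos: [0.5511, -0.0127, 0.069]
orientation: [-0.0, 0.708, 0.001, -0.707]
wrist_force: [-3.8, 2.8, 10.2]
grip_width: -0.0001
```

The fingertips are at 0.069 with 10 N against them, more than the 6 N spring, so the plunger is at its stop. I'll hold briefly, then lift and turn the tool back by 90°.

Request:
{"name": "servo_tool", "arguments": {"series": [1, 0, 0, 0, 0, 0, 1, 0, 0, 0, 0, 0, 0, 1, -15, 0, 0, 0, 0, 0, 1, -35, 0, 0, 0, 0, 0, 1, -45, 0, 0, 0, 0, 0, 1, -35, 0, 0, -6, 0, 0, 0.2, 0, 0, 0, -8.4, 0, 0, 0.2, 0, 0, 0, -8.4, 0, 0, 0.2]}}

```text
time_s: 5.1
ee_pos: [0.5517, -0.0133, 0.1981]
orientation: [0.142, 0.694, 0.142, -0.692]
wrist_force: [0.2, -0.0, -0.4]
grip_width: 0.043
```

Request:
{"name": "servo_tool", "arguments": {"series": [0, 0, 0, -8.4, 0, 0, 0.2, 0, 0, 0, -8.4, 0, 0, 0.2, 0, 0, 0, -8.4, 0, 0, 0.2, 0, 0, 0, -8.4, 0, 0, 0.2, 0, 0, 0, -8.4, 0, 0, 0.2, 0, 0, 0, -8.4, 0, 0, 0.2, 0, 0, 0, -8.4, 0, 0, 0.2, 0, 0, 0, -8.4, 0, 0, 0.2]}}

```text
time_s: 5.9
ee_pos: [0.5508, -0.0133, 0.1963]
orientation: [0.502, 0.498, 0.502, -0.498]
wrist_force: [0.8, 0.2, -0.3]
grip_width: 0.0685
```

```bash
python3 look.py w3.png; python3 -c "
from h import *
print(rel([.497,.135,.2]))"
```

```text
5.9 [ 0.5508 -0.0133  0.1963] [[-0.0, 1.0, 0.007], [-0.0, 0.007, -1.0], [-1.0, -0.0, 0.0]] 0.06854641410601779 [ 0.8  0.2 -0.3] [-0.02  0.18 -0.06  1.34 -0.    1.54]
plunger_top [320.5 187.2] 0.71 [ 0.5527 -0.0121  0.079 ]
wheel_centre [257.4  12.1] 0.75 [0.4997 0.1386 0.084 ]
manifold [292.9  96.9] 0.84 [0.5229 0.0677 0.    ]
[  -3.7  -54.3 -148.1]
```

View pics/w3.png

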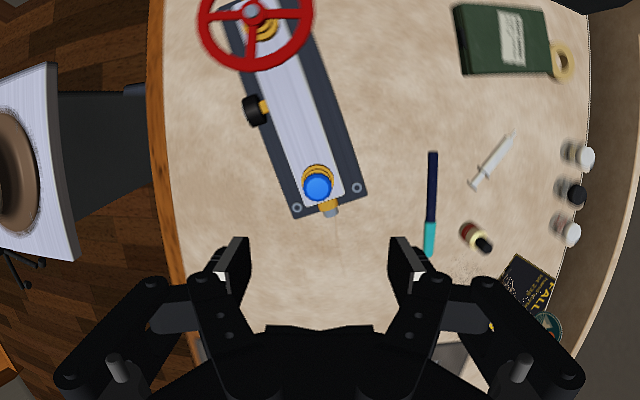

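The plunger is up again at (318,187), and the wheel is ahead at (253,15). I'll move over the wheel centre to measure the knob from close by.

Request:
{"name": "servo_tool", "arguments": {"series": [0, -12, -36, 0, 0, 0, 0.2, 0, -12, -36, 0, 0, 0, 0.2, 0, -12, -36, 0, 0, 0, 0.2, 0, -10, -25, 0, 0, 0, 0.2, 0, 0, 0, 0, 0, 0, 0.2, 0, 0, 0, 0, 0, 0, 0.2]}}

```text
time_s: 6.75
ee_pos: [0.5048, 0.12, 0.1964]
orientation: [0.5, 0.5, 0.5, -0.5]
wrist_force: [-0.0, -0.1, 0.0]
grip_width: 0.0682
```

```bash
python3 look.py w4.png
```

```text
6.75 [0.5048 0.12   0.1964] [[0.0, 1.0, 0.001], [-0.0, 0.001, -1.0], [-1.0, 0.0, 0.0]] 0.06821892334040913 [-0.  -0.1  0. ] [ 0.23  0.12 -0.13  1.33 -0.    1.8 ]
plunger_top [362.9 312.1] 0.92 [ 0.5513 -0.0131  0.079 ]
wheel_centre [312.  168.4] 0.97 [0.4996 0.1387 0.084 ]
crank_knob [312.6 117.5] 0.98 [0.5009 0.1822 0.118 ]
crank_knob [363.4 313. ] 0.49 [0.5448 0.0163 0.118 ]
manifold [331.  215.3] 0.79 [0.5195 0.0667 0.    ]
```

View pics/w4.png

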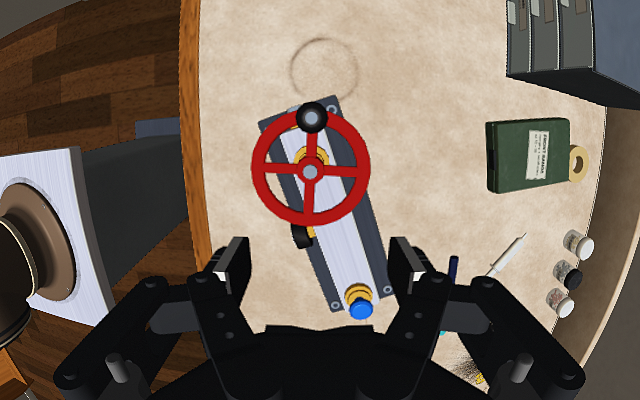

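The knob's top is at (312,117) and the hub at (310,170). Wheel centre to plunger is now 160.4 mm, which fits. The knob is at (0.501,0.1825), at about 88°, and closed is about 199°. I'll grip it now.

Request:
{"name": "servo_tool", "arguments": {"series": [0, -4, -32, 0, 0, 0, 0.2, 0, 0, -31, 0, 0, 0, 0.2, 30, 0, 0, 0, 0, 0, 0.2, 35, 0, 0, 0, 0, 0, 0.2, 25, 0, 0, 0, 0, 0, 0.2, 8, 0, 0, 0, 0, 0, 0.2, 0, 0, 0, 0, 0, 0, 0.2], "force": 40}}

```text
time_s: 7.7
ee_pos: [0.5003, 0.1819, 0.0974]
orientation: [-0.5, -0.499, -0.5, 0.501]
wrist_force: [0.5, 0.6, 0.7]
grip_width: 0.0682
```

Request:
{"name": "servo_tool", "arguments": {"series": [0, 0, 0, 0, 0, 0, 1, 0, 0, 0, 0, 0, 0, 1, 0, 0, 0, 0, 0, 0, 1, 0, 0, 0, 0, 0, 0, 1, 0, 0, 0, 0, 0, 0, 1], "force": 40}}

```text
time_s: 8.2
ee_pos: [0.5015, 0.1829, 0.0996]
orientation: [0.501, 0.501, 0.5, -0.499]
wrist_force: [-1.3, -1.4, 6.0]
grip_width: 0.0208
```

```bash
python3 look.py w5.png
```

```text
8.2 [0.5015 0.1829 0.0996] [[0.002, 1.0, 0.001], [0.001, 0.001, -1.0], [-1.0, 0.002, -0.001]] 0.02079951817706236 [-1.3 -1.4  6. ] [ 0.35  0.17 -0.27  1.12 -0.    1.92]
plunger_top [337.3 311.6] 0.34 [0.514  0.1263 0.079 ]
wheel_centre [315.7 301.3] 0.59 [0.5001 0.1385 0.084 ]
crank_knob [317.5 263.2] 0.96 [0.5013 0.1843 0.118 ]
manifold [338.9 309.3] 0.57 [0.5215 0.0681 0.    ]
```

View pics/w5.png

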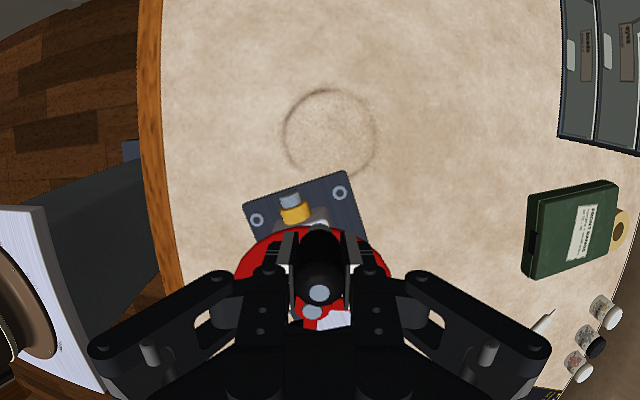

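The knob is held with an opening of 20.8 mm, and its top shows between the pads at (319,292). I'll work out the steps for leading it clockwise.

```bash
cat > arc.py <<'E'
import sys,numpy as np
from h import *
C=np.array([float(sys.argv[4]),float(sys.argv[5])]) if len(sys.argv)>4 else np.array([.4998,.1385])
a0,a1,n=float(sys.argv[1]),float(sys.argv[2]),int(sys.argv[3])
s=arm.sense();e=s['ee_pos'][:2]-C;print('now r %.1f ang %.1f'%(1e3*np.hypot(*e),np.degrees(np.arctan2(e[1],e[0]))))
t=np.radians(np.linspace(a0,a1,n+1));P=45*np.c_[np.cos(t),np.sin(t)]
D=np.diff(np.vstack([P[:1].round(1)*0+P[0],P]),axis=0)[1:]
for i,d in enumerate(D):print('%d: ty %.1f tz %.1f'%(i,d[0],-d[1]))
E
python3 arc.py 88 -137 10; python3 arc.py -137 -169 8; python3 arc.py -169 -497 16
```

```text
now r 44.5 ang 87.8
0: ty 17.1 tz 4.0
1: ty 14.2 tz 10.3
2: ty 9.2 tz 14.9
3: ty 2.8 tz 17.3
4: ty -4.0 tz 17.1
5: ty -10.3 tz 14.2
6: ty -14.9 tz 9.2
7: ty -17.3 tz 2.8
8: ty -17.1 tz -4.0
9: ty -14.2 tz -10.3
now r 44.5 ang 87.8
0: ty -2.1 tz -2.4
1: ty -1.9 tz -2.5
2: ty -1.7 tz -2.6
3: ty -1.5 tz -2.7
4: ty -1.3 tz -2.8
5: ty -1.1 tz -2.9
6: ty -0.9 tz -3.0
7: ty -0.7 tz -3.1
now r 44.5 ang 87.8
0: ty -0.2 tz -16.0
1: ty 5.4 tz -15.1
2: ty 10.3 tz -12.2
3: ty 14.0 tz -7.8
4: ty 15.8 tz -2.4
5: ty 15.7 tz 3.3
6: ty 13.5 tz 8.5
7: ty 9.7 tz 12.7
8: ty 4.6 tz 15.3
9: ty -1.0 tz 16.0
10: ty -6.6 tz 14.6
11: ty -11.3 tz 11.4
12: ty -14.5 tz 6.7
13: ty -16.0 tz 1.2
14: ty -15.4 tz -4.5
15: ty -12.8 tz -9.6
```

Request:
{"name": "servo_tool", "arguments": {"series": [0, 17.1, 4.0, 0, 0, 0, 1, 0, 14.2, 10.3, 0, 0, 0, 1, 0, 9.2, 14.9, 0, 0, 0, 1, 0, 2.8, 17.3, 0, 0, 0, 1, 0, -4.0, 17.1, 0, 0, 0, 1, 0, 0, 0, 0, 0, 0, 1, 0, 0, 0, 0, 0, 0, 1]}}

```text
time_s: 9.15
ee_pos: [0.5385, 0.1195, 0.0995]
orientation: [0.499, 0.5, 0.501, -0.5]
wrist_force: [-8.7, 2.5, 10.5]
grip_width: 0.0209
```

```bash
python3 arc.py 0 1 1; python3 -c "
from h import *
s=arm.sense();p=arm.read_camera('top')
for k in arm.place_of(p,'crank_knob')[:2]:print(k,at(p,k['location'],.118))"
```

```text
now r 43.1 ang -26.2
0: ty -0.0 tz -0.8
```

Request:
{"name": "servo_tool", "arguments": {"series": [0, -10.3, 14.2, 0, 0, 0, 1, 0, -14.9, 9.2, 0, 0, 0, 1, 0, -17.3, 2.8, 0, 0, 0, 1, 0, -17.1, -4.0, 0, 0, 0, 1, 0, -14.2, -10.3, 0, 0, 0, 1, 0, 0, 0, 0, 0, 0, 1]}}

```text
time_s: 9.85
ee_pos: [0.4647, 0.1071, 0.0996]
orientation: [0.501, 0.5, 0.5, -0.5]
wrist_force: [-6.9, -3.7, 10.5]
grip_width: 0.0207
```

Request:
{"name": "servo_tool", "arguments": {"series": [0, -2.1, -2.4, 0, 0, 0, 1, 0, -1.9, -2.5, 0, 0, 0, 1, 0, -1.7, -2.6, 0, 0, 0, 1, 0, -1.5, -2.7, 0, 0, 0, 1, 0, -1.3, -2.8, 0, 0, 0, 1, 0, -1.1, -2.9, 0, 0, 0, 1, 0, -0.9, -3.0, 0, 0, 0, 1, 0, -0.7, -3.1, 0, 0, 0, 1]}}

```text
time_s: 10.65
ee_pos: [0.4546, 0.124, 0.0995]
orientation: [-0.503, -0.497, -0.496, 0.503]
wrist_force: [-1.4, -32.7, 14.1]
grip_width: 0.021
```

```bash
python3 arc.py 0 1 1
```

```text
now r 47.4 ang -162.2
0: ty -0.0 tz -0.8
```

It met the stop at 198°, the predicted closed angle, with 33 N against the knob. The radii at different angles put the wheel centre at x≈0.498. I'll release the pressure and compute the two anticlockwise turns.

Request:
{"name": "servo_tool", "arguments": {"series": [0, 0, 3, 0, 0, 0, 1, 0, 0, 2, 0, 0, 0, 1, 0, 0, 0, 0, 0, 0, 1]}}

```text
time_s: 10.95
ee_pos: [0.4547, 0.1235, 0.0995]
orientation: [0.5, 0.5, 0.5, -0.5]
wrist_force: [-5.4, -4.1, 10.4]
grip_width: 0.0203
```

```bash
python3 arc.py 198.5 378.5 8 .498 .1385
```

```text
now r 45.8 ang -160.9
0: ty 8.7 tz 15.2
1: ty 13.9 tz 10.7
2: ty 16.9 tz 4.6
3: ty 17.4 tz -2.2
4: ty 15.2 tz -8.7
5: ty 10.7 tz -13.9
6: ty 4.6 tz -16.9
7: ty -2.2 tz -17.4
```

Request:
{"name": "servo_tool", "arguments": {"series": [0, 8.7, 15.2, 0, 0, 0, 1, 0, 13.9, 10.7, 0, 0, 0, 1, 0, 16.9, 4.6, 0, 0, 0, 1, 0, 17.4, -2.2, 0, 0, 0, 1, 0, 15.2, -8.7, 0, 0, 0, 1, 0, 10.7, -13.9, 0, 0, 0, 1, 0, 4.6, -16.9, 0, 0, 0, 1, 0, -2.2, -17.4, 0, 0, 0, 1]}}

```text
time_s: 11.75
ee_pos: [0.54, 0.1529, 0.0995]
orientation: [-0.5, -0.5, -0.5, 0.5]
wrist_force: [-12.5, -5.9, 13.3]
grip_width: 0.0207
```

Request:
{"name": "servo_tool", "arguments": {"series": [0, -8.7, -15.2, 0, 0, 0, 1, 0, -13.9, -10.7, 0, 0, 0, 1, 0, -16.9, -4.6, 0, 0, 0, 1, 0, -17.4, 2.2, 0, 0, 0, 1, 0, -15.2, 8.7, 0, 0, 0, 1, 0, -10.7, 13.9, 0, 0, 0, 1, 0, -4.6, 16.9, 0, 0, 0, 1, 0, 2.2, 17.4, 0, 0, 0, 1]}}

```text
time_s: 12.55
ee_pos: [0.4542, 0.1247, 0.0996]
orientation: [0.5, 0.5, 0.501, -0.499]
wrist_force: [1.8, 3.5, 4.1]
grip_width: 0.0208
```

```bash
cat > chk.py <<'E'
from h import *
s=arm.sense();e=s['ee_pos'][:2]-[.498,.1385];print(s['time_s'],s['ee_pos'].round(4),s['wrist_force'].round(1),s['grip_width'],np.hypot(*e).round(4),np.degrees(np.arctan2(e[1],e[0])).round(1)%360)
p=arm.read_camera('wrist');save(p,'w6.png')
for k in arm.place_of(p,'crank_knob')[:1]: print(k['location'],k['p'],at(p,k['location'],.118,s))
E
python3 chk.py
```

```text
12.55 [0.4542 0.1247 0.0996] [1.8 3.5 4.1] 0.020806252819994233 0.0459 197.4
[319.8, 264.3] 0.66 [0.45504889 0.12550746 0.118     ]
```

One full turn is done and the knob is still in the grip. Now the second turn.

Request:
{"name": "servo_tool", "arguments": {"series": [0, 8.7, 15.2, 0, 0, 0, 1, 0, 13.9, 10.7, 0, 0, 0, 1, 0, 16.9, 4.6, 0, 0, 0, 1, 0, 17.4, -2.2, 0, 0, 0, 1, 0, 15.2, -8.7, 0, 0, 0, 1, 0, 10.7, -13.9, 0, 0, 0, 1, 0, 4.6, -16.9, 0, 0, 0, 1, 0, -2.2, -17.4, 0, 0, 0, 1]}}

```text
time_s: 13.45
ee_pos: [0.5401, 0.1529, 0.0995]
orientation: [-0.5, -0.5, -0.5, 0.5]
wrist_force: [-11.4, -5.9, 13.8]
grip_width: 0.0208
```

Request:
{"name": "servo_tool", "arguments": {"series": [0, -8.7, -15.2, 0, 0, 0, 1, 0, -13.9, -10.7, 0, 0, 0, 1, 0, -16.9, -4.6, 0, 0, 0, 1, 0, -17.4, 2.2, 0, 0, 0, 1, 0, -15.2, 8.7, 0, 0, 0, 1, 0, -10.7, 13.9, 0, 0, 0, 1, 0, -4.6, 16.9, 0, 0, 0, 1, 0, 2.2, 17.4, 0, 0, 0, 1]}}

```text
time_s: 14.25
ee_pos: [0.4542, 0.1247, 0.0996]
orientation: [0.5, 0.5, 0.501, -0.499]
wrist_force: [2.2, 2.9, 3.9]
grip_width: 0.0209
```

Request:
{"name": "servo_tool", "arguments": {"series": [0, 0, 0, 0, 0, 0, 1, 0, 0, 0, 0, 0, 0, 1, 0, 0, 0, 0, 0, 0, 1, 0, 0, 0, 0, 0, 0, 1]}}

```text
time_s: 14.65
ee_pos: [0.4547, 0.1237, 0.0996]
orientation: [0.5, 0.5, 0.5, -0.5]
wrist_force: [-5.3, -2.7, 11.2]
grip_width: 0.0208
```

```bash
python3 chk.py
```

```text
14.65 [0.4547 0.1237 0.0996] [-5.3 -2.7 11.2] 0.020809069736466186 0.0458 198.8
[322.2, 262.6] 0.91 [0.45660713 0.12549142 0.118     ]
```

View pics/w6.png

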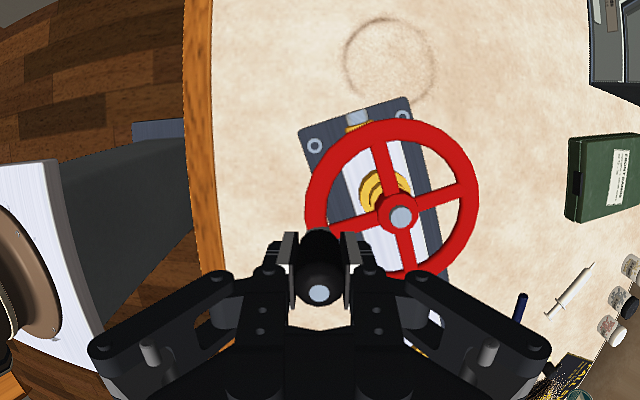

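The knob is still between the pads at (319,265). It sits on the manifold's -x side, where it stood at the stop, two turns on. I'm handing in.

```bash
python3 -c "
from plant import arm
print(arm.hand_in())"
```

```text
the job is handed in; nothing more can be done
None
```

I vented the manifold, closed the valve to its stop and backed it off two full turns. I handed the job in at 14.65 s with the crank knob still gripped.

- **Bleed plunger:** I pressed it until the fingertips were at 0.069 m with 10 N against them, more than the 6 N spring, so it was at its stop. A picture after I let go shows it up again.
- **Closing:** I led the gripped knob clockwise. It met a hard stop with 33 N against it at about 198°, close to the 199° I had worked out from the pictures.
- **Backing off:** After two anticlockwise turns the knob stands at 198.8°, against 199.1° at the stop. That is well inside the 12° allowed.
- **Grip at the end:** The opening is 20.8 mm on the 22 mm knob, with the force command at 40 N. The last picture shows the knob between the pads.

**Disagreements and gaps:**
- The first top-camera detection of the plunger was about 16 mm off, so I corrected it from the wrist camera.
- The first wheel-centre estimate was about 2 mm off in x, so I corrected it from the radii measured while turning.
- One top-camera check of the knob mid-turn found nothing.
- I did not measure the bystanders again, but the arm was never commanded near any of them.

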